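Fetch the boxed-in lens and restore the rack

TASK

The lens group stands at the back of the plywood rack, boxed in by the alcohol bottle, the spray can and the jar. Clear all three upright onto the metal tray before you touch the lens, then set the lens upright in the middle of the round inspection stand, and only then put each of the three back upright on the same spot of the rack where it stood at the start. Leave the tape roll, the loupe and everything else on the bench as they are.

Things in the scene. Friction and masses are not known exactly. Their poses are not given: they have to be found in the camera images.
- alcohol_bottle: White upright bottle with a blue pump cap, 122 mm tall; round body 62 mm across up to 75 mm above its base, cap 48 mm across. Stands on one of three places of the rack. Origin: centre of its underside, z up; round, so yaw does not matter. 0.12 to 0.24 kg.
- spray_can: Plain bare-metal upright spray can with a narrow grey cap, 53 mm across, 130 mm tall, straight sided up to 102 mm above its base. Stands on one of three places of the rack. Origin: centre of its underside, z up. 0.14 to 0.28 kg.
- glass_jar: Amber jar with a black lid, body 60 mm across and straight up to 74 mm above its base, lid 53 mm across, 108 mm tall. Stands on one of three places of the rack. Origin: centre of its underside, z up. 0.15 to 0.31 kg.
- lens: Black lens group standing on its mount: a round barrel 48 mm across at its foot and 27 mm tall, with a thin flat orange ribbon tail sticking out along its own -y (only seen, it touches nothing). Origin: at underside height, 12.5 mm from the barrel's axis towards the tail; z up.
- lens_mid (a point): Centre of the underside of the lens barrel (on its axis); same axes as the lens.
- rack: Fixed flat plywood board, 174 (x) by 216 mm (y), top 10 mm above the bench, with a 22 mm high lip 58 mm behind the origin. Four round cork spots: the lens place (58 mm across) at the origin, three container places (70 mm across) at (0, +68), (0, -68), (-68, 0) mm; which container stands where changes. Origin: at bench height under the lens place; x away from the robot, y left at yaw 0.
- tray: Shallow bare-metal tray fixed to the bench at the left, 260 mm (x) by 115 mm (y), floor 3 mm above the bench, walls 3 mm thick and 12 mm high. The side area: all three containers fit in a row along its x, e.g. 78 mm apart. Origin: centre of its underside.
- stand: Low round dark inspection stand with a flat rubber top, 80 mm across (rubber 74 mm), top face 20 mm above the bench, fixed. Origin: centre of its underside.
- tape: Roll of black tape lying flat on the bench between rack and tray, near the front, 58 mm across, 19 mm tall; a bystander to be left alone. Origin: centre of its underside.
- eye_loupe: Small black eye loupe, 39 mm across, 28 mm tall; a bystander to be left alone. Origin: centre of its underside.

How it is judged:
By the outcome, as a careful person would: the job done as asked, in the order asked, and still so for the second after the job is handed in, with the robot touching nothing.
It also fails if it takes over 141 s, if anything falls off the work surface, if the arm or the gripper's body presses on something with over 40 N, if the wrist force passes 120 N, or if a joint passes its speed limit or range.

ROBOT

A 7-joint arm with a two-finger parallel gripper is mounted at the origin on a cart in front of the work surface, level with it; the furniture and walls round the work are solid. World frame = base frame: x ahead of the robot, y to its left, z up, the work surface at z = 0. Lengths are in m, angles in rad, forces in N, time in s.
With the tool pointing down it reaches from about 0.4 to 0.9 m from the base axis. Payload 5.5 kg.
Tool frame: the origin (TCP) lies at the very end of the fingers, on their centre line; the grasp point (between the pads) lies 19 mm behind it; z points along the fingers, y is the line along which they close (so a half turn about z gives the same grasp; the last joint's range is limited). The gripper opens to 92 mm and grips with 3 to 60 N. Pads are 19 mm wide; open, the fingers measure 130 mm over their backs; the gripper's body (75 mm by 190 mm) begins 47 mm behind the grasp point.
Start: joints at [1.393, 0.501, -0.427, 1.55, 0.221, 1.138, -0.21], TCP at [0.277, -0.588, 0.227] pointing down, gripper open.
Joint ranges: [-2.88, 2.88], [-0.31, 2.03], [-1.54, 1.56], [0.2, 2.42], [-1.41, 4.55], [0.19, 2.02], [-2.57, 2.57]. Speed limits (rad/s): [2.57, 2.57, 3.14, 3.14, 3.14, 3.14, 3.14].

INTERFACE

Orientations are given as a rotation vector (axis times angle).
In Python, from station import r gives the robot as it stands.
- The arm moves only by the tool drive_tool, never from a script. Its argument "plan" is a list of rows, each a list of 7 numbers: the shift along the world's x, y, z in units of 40 mm (1.0 is 40 mm), then the turn, a rotation vector about the world's x, y, z in units of 8 degrees (1.0 is 8 degrees), then the closure, from 0 (fully open) to 1 (shut). A call has 1 to 12 rows; each row shifts and turns the commanded pose from where the row before left it; what a row does not reach is not made up. A row lasts 1/10 s, in which the tool goes at most 50 mm and 8.59 degrees, less where a joint would pass 70% of its speed; a pose out of reach is approached as far as the arm can. A call is refused whole if a number of a shift passes 1 or a number of a turn 1, either way. A call with a gripper value outside its range is refused whole. The fingers move at their own pace and stop on an object; the grip force is fixed at half the most. Time passes only in rows, so rows that do not move let the fingers close. It gives the time, the measured TCP pose, the force, the opening and the grip force at its end, in the units of the state.
- r.observe(): the state, without advancing time (a new reading comes with each control period).
- r.read_camera(name): name is "scene" or "top" or "wrist"; returns a dict with "frame" (400x640x3 uint8, red, green, blue), "z_map" (400x640 float32, m along the optical axis (not along the pixel's ray), 0 where there is no reading), "fov_y" (degrees; the focal length in pixels is half the picture's height over the tangent of half this angle, whatever the lens; pixels are square), "cx", "cy" (the principal point, pixels), "rvec" (rotation vector, rad) and "tvec" (3), from world to camera coordinates, as OpenCV has them; the wrist camera has in their place "T_tool_cam" (4x4, takes a point from camera to tool coordinates, whose origin is the TCP and whose axes are the flange's). Camera axes: x right, y down, z forward; pixel columns grow to the right and rows downward; lengths in m; the calibration is good to about 2 mm. A picture is of the moment at which its call begins: read the wrist's pose just before it.
- r.close_job(): hands the job in; it is judged then, once.
The state is a dict: "time_s": time; "qpos": joint angles; "qvel": joint speeds; "tau": joint torques, N m; "position": TCP position; "ee_rot": TCP orientation; "ft_force": force on the tool from outside, world axes, zero at the start; "torque": the same for the moment, N m; "gripper_width": finger opening in m; "grasp_force": force on a finger pad.
Only numpy, scipy, OpenCV 4.12 (cv2) and the standard library are available. Lean on these libraries where they do the work, as an engineer would, in place of code of your own. Each camera call takes 0.05 s, during which the arm holds its last target. There are 200 camera calls.

## Working session

There is one attempt and no reset: what is moved stays moved. The work goes in short steps, Python scripts to look and compute and a tool call to move; the robot and the scene stay as the last step left them, time stands still between calls to the robot, and variables do not carry over. Pictures are saved under pics/ and viewed, at most 14 in all, crops included, and the job is handed in when it is done.

Besides the shell and the picture viewer there is one more tool, called after ">>>" by a JSON object that holds its "method" and its "body". drive_tool: Moves the arm, as the interface text tells. Its arguments: {"type":"object","properties":{"plan":{"type":"array","items":{"type":"array","items":{"type":"number"}}}},"required":["plan"]}

```bash
mkdir -p pics; ls; cat > h.py <<'E'
import numpy as np, cv2
from station import r
def cam(n):
    o=r.observe(); c=r.read_camera(n); h,w=c["frame"].shape[:2]
    f=h/2/np.tan(np.radians(c["fov_y"])/2)
    if "rvec" in c:
        R=cv2.Rodrigues(np.array(c["rvec"],float))[0]; t=np.array(c["tvec"],float).ravel()
        Rw=R.T; C=-R.T@t
    else:
        T=np.array(c["T_tool_cam"]); Rt=cv2.Rodrigues(np.array(o["ee_rot"],float))[0]
        Rw=Rt@T[:3,:3]; C=Rt@T[:3,3]+np.array(o["position"])
    u,v=np.meshgrid(np.arange(w),np.arange(h)); 
    ray=np.stack([(u-c["cx"])/f,(v-c["cy"])/f,np.ones_like(u)],-1)@Rw.T
    P=C+ray*c["z_map"][...,None]
    return dict(img=c["frame"],z=c["z_map"],ray=ray,C=C,P=P,f=f,Rw=Rw)
def plane(c,u,v,z):
    d=c["ray"][int(round(v)),int(round(u))]; return c["C"]+d*(z-c["C"][2])/d[2]
def save(c,n): cv2.imwrite("pics/"+n,cv2.cvtColor(c["img"],cv2.COLOR_RGB2BGR))
E
python3 - <<'E'
from h import *
o=r.observe(); print({k:np.round(v,3) for k,v in o.items()})
for n in("top","scene"):
    c=cam(n); save(c,n+"0.png"); np.savez("/tmp/%s0.npz"%n,**c); print(n,c["C"],c["f"])
E
```

```text
pics
{'time_s': np.float64(0.0), 'qpos': array([ 1.393,  0.502, -0.427,  1.551,  0.221,  1.138, -0.21 ]), 'qvel': array([-0.001, -0.001, -0.   ,  0.001, -0.   ,  0.002, -0.   ]), 'tau': array([ 1.0000e-03, -5.6660e+01, -5.8160e+00, -2.7911e+01, -6.9000e-02,
        3.1000e-02,  0.0000e+00]), 'position': array([ 0.277, -0.587,  0.226]), 'ee_rot': array([-3.064e+00, -6.860e-01,  1.000e-03]), 'ft_force': array([-0.112,  0.506, -0.081]), 'torque': array([-0.001, -0.027,  0.034]), 'grasp_force': np.float64(0.0), 'gripper_width': np.float64(0.092)}
top [0.44797261 0.14565392 1.04655579] 406.8268225914218
scene [0.15176152 0.7652755  0.50085036] 381.4723355787254
```

View pics/top0.png

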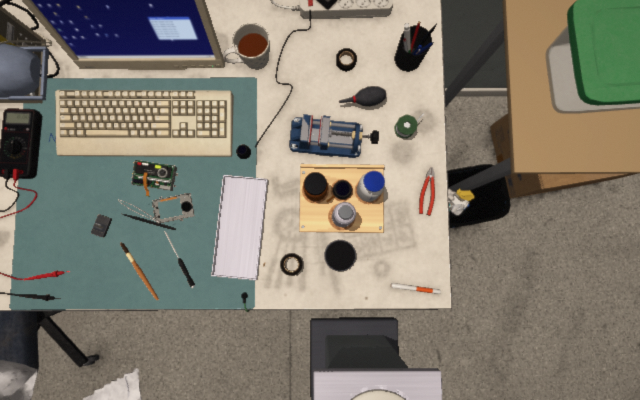

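View pics/scene0.png

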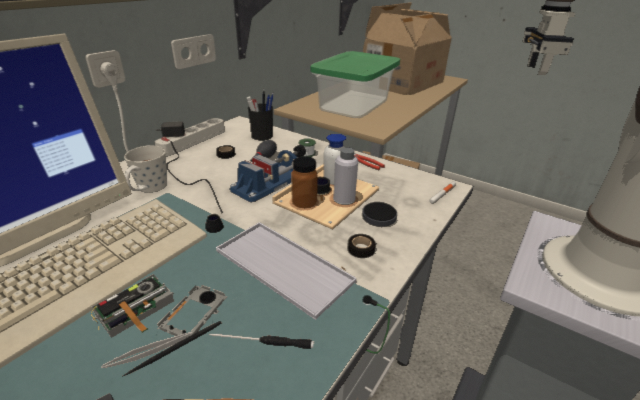

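Top view: rack around (342,199), jar (316,185), bottle (372,185), can (344,213), lens (343,189). The stand is at (340,255), tape (291,264), tray (240,228), and the vise sits behind the rack. Next I'll measure these.

```bash
python3 - <<'E'
from h import *
c=dict(np.load("/tmp/top0.npz")); P=c["P"]; img=c["img"].astype(int)
def win(u0,u1,v0,v1):
    m=np.zeros(P.shape[:2],bool); m[v0:v1,u0:u1]=1; return m
def circ(m,z=None):
    cs,_=cv2.findContours(m.astype(np.uint8),cv2.RETR_EXTERNAL,cv2.CHAIN_APPROX_NONE); k=max(cs,key=cv2.contourArea)
    (u,v),rad=cv2.minEnclosingCircle(k); zz=np.median(P[...,2][m]) if z is None else z
    M=cv2.moments(k); u,v=M["m10"]/M["m00"],M["m01"]/M["m00"]
    return np.round([u,v],1),np.round(plane(c,u,v,zz),4),"diam",round(2*rad/c["f"]*(c["C"][2]-zz),4)
Z=P[...,2]
print("bench z",np.median(Z[270:290,400:430]))
for n,w,lo in(("jar",win(298,330,165,203),.095),("bottle",win(356,390,165,205),.115),("can",win(328,360,198,232),.125)):
    m=w&(Z>lo)&(Z<.16); print(n,m.sum(),np.median(Z[m]),circ(m), np.round(P[m].mean(0),4))
w=win(330,358,175,204); m=w&(Z>.03)&(Z<.045); print("lens",m.sum(),circ(m),np.round(P[m].mean(0),4),np.median(Z[m]))
m=win(315,365,235,280)&(Z>.013)&(Z<.03); print("stand",circ(m),np.median(Z[m]),P[m].mean(0))
m=win(270,312,245,285)&(Z>.012)&(Z<.03); print("tape",circ(m),P[m].mean(0))
hsv=cv2.cvtColor(c["img"],cv2.COLOR_RGB2HSV)
m=win(285,400,155,245)&(Z>.006)&(Z<.014)&(hsv[...,1]>60)
q=P[m][:,:2].astype(np.float32); rc=cv2.minAreaRect(q); print("rack",rc)
m=win(285,400,155,180)&(Z>.018)&(Z<.04)&(hsv[...,1]>60)&(P[...,0]>.4); print("lip",m.sum(),cv2.minAreaRect(P[m][:,:2].astype(np.float32)),np.median(Z[m]))
m=win(205,275,170,285)&(Z>.007)&(Z<.02)&(hsv[...,1]<60); print("traywall",cv2.minAreaRect(P[m][:,:2].astype(np.float32)))
cv2.imwrite("pics/topcrop.png",cv2.resize(cv2.cvtColor(c["img"],cv2.COLOR_RGB2BGR)[115:285,205:400],None,fx=3.5,fy=3.5,interpolation=cv2.INTER_CUBIC)[:600,:])
E
```

```text
bench z -0.0006097353883173229
jar 419 0.11680291912825846 (array([314.9, 183.1]), array([0.6039, 0.1517, 0.1168]), 'diam', np.float64(0.0543)) [0.6037 0.152  0.1165]
bottle 356 0.1287724463269857 (array([373.5, 180.8]), array([0.6057, 0.017 , 0.1288]), 'diam', np.float64(0.0482)) [0.6061 0.0181 0.1288]
can 161 0.13874039263808824 (array([344.7, 211.6]), array([0.5341, 0.0847, 0.1387]), 'diam', np.float64(0.0323)) [0.535  0.0854 0.1384]
lens 248 (array([342.1, 188.3]), array([0.6046, 0.0845, 0.0344]), 'diam', np.float64(0.0445)) [0.604  0.0835 0.0345] 0.034375597710920136
stand (array([339.5, 255. ]), array([0.4371, 0.0905, 0.0186]), 'diam', np.float64(0.0798)) 0.01859389214927054 [0.4369841  0.09164186 0.01851918]
tape (array([290.6, 263.8]), array([0.4153, 0.2137, 0.0175]), 'diam', np.float64(0.0583)) [0.41570395 0.21491129 0.01746964]
rack ((0.5958513617515564, 0.08490331470966339), (0.21544715762138367, 0.2002275139093399), 88.73478698730469)
lip 244 ((0.6651588678359985, 0.08413393795490265), (0.2128228396177292, 0.008772325702011585), 89.33499908447266) 0.020637482422865894
traywall ((0.5126374959945679, 0.36058032512664795), (0.14343446493148804, 0.25998860597610474), 84.36343383789062)
```

View pics/topcrop.png

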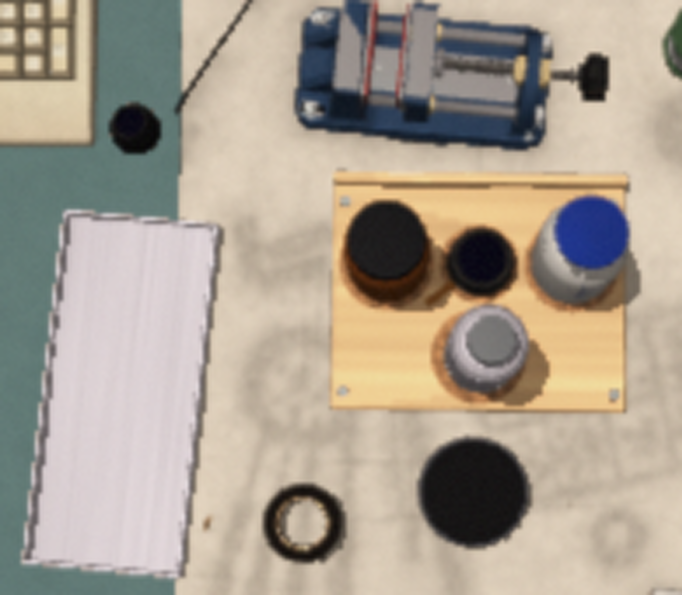

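The crop shows the rack about square to the axes, with the tray's long axis tilted about 6° (corners at (65,212), (220,228), (182,577), (25,562)). I'll check the profiles and the tray, and start moving above the can.

```bash
python3 - <<'E'
from h import *
c=dict(np.load("/tmp/top0.npz"))
q=np.array([plane(c,205+a/3.5,115+b/3.5,.012)[:2] for a,b in((65,212),(220,228),(182,577),(25,562))]); print("tray",q.round(4).tolist(),q.mean(0))
s=dict(np.load("/tmp/scene0.npz")); P=s["P"].reshape(-1,3)
for n,(x,y) in dict(jar=(.604,.152),bottle=(.606,.0165),can=(.536,.085)).items():
    for P_,l in((P,"s"),(c["P"].reshape(-1,3),"t")):
        m=(np.hypot(P_[:,0]-x,P_[:,1]-y)<.04)
        print(n,l,[(k,int(m2.sum()),(P_[m2][:,:2].min(0)*1e3).round().astype(int).tolist(),(P_[m2][:,:2].max(0)*1e3).round().astype(int).tolist()) for k in range(30,150,12) if (m2:=m&(P_[:,2]>k/1e3)&(P_[:,2]<(k+12)/1e3)).sum()>8])
T=c["P"]; v=T[115:160,285:385].reshape(-1,3); print("vise zmax",np.percentile(v[:,2],99), "xmin",v[v[:,2]>.03][:,0].min())
E
```

```text
tray [[0.6412, 0.387], [0.63, 0.2734], [0.3756, 0.2995], [0.3862, 0.413]] [0.5082432  0.34322503]
jar s [(30, 109, [574, 143], [622, 185]), (42, 112, [574, 144], [624, 185]), (54, 122, [574, 146], [625, 185]), (66, 118, [574, 144], [625, 184]), (78, 142, [575, 133], [630, 184]), (90, 120, [577, 140], [625, 183]), (102, 113, [576, 145], [626, 181]), (114, 220, [578, 129], [630, 181])]
jar t [(30, 9, [575, 127], [589, 167]), (42, 18, [575, 125], [594, 180]), (54, 12, [576, 128], [599, 182]), (66, 15, [575, 123], [600, 176]), (78, 50, [576, 123], [616, 181]), (90, 37, [577, 126], [606, 180]), (102, 31, [579, 129], [630, 173]), (114, 384, [579, 126], [630, 177])]
bottle s [(30, 39, [592, 41], [624, 51]), (42, 46, [591, 41], [624, 52]), (54, 49, [590, 42], [624, 53]), (66, 47, [592, 42], [624, 51]), (78, 56, [589, 39], [627, 51]), (90, 95, [584, 29], [631, 50]), (102, 77, [586, 2], [624, 42]), (114, 49, [584, 11], [629, 43]), (126, 122, [582, -5], [629, 44])]
bottle t [(30, 18, [574, 5], [611, 48]), (42, 28, [574, -5], [616, 48]), (54, 14, [575, 4], [598, 47]), (66, 27, [574, 3], [611, 48]), (78, 42, [575, -12], [623, 47]), (90, 137, [576, -11], [631, 48]), (102, 17, [582, 2], [606, 39]), (114, 24, [583, -6], [630, 39]), (126, 332, [583, -6], [629, 42])]
can s [(30, 96, [509, 76], [552, 114]), (42, 96, [509, 79], [553, 114]), (54, 105, [509, 74], [554, 115]), (66, 104, [509, 77], [557, 113]), (78, 103, [509, 75], [559, 114]), (90, 108, [508, 75], [553, 114]), (102, 125, [509, 74], [557, 114]), (114, 139, [511, 72], [556, 113]), (126, 88, [518, 71], [550, 103]), (138, 47, [519, 74], [550, 102])]
can t [(54, 10, [510, 72], [537, 111]), (66, 9, [509, 83], [545, 109]), (90, 11, [510, 80], [531, 110]), (102, 41, [509, 60], [560, 111]), (114, 202, [511, 60], [560, 108]), (126, 54, [521, 71], [550, 100]), (138, 107, [520, 71], [550, 98])]
vise zmax 0.07240350555772596 xmin 0.44797260951283224
```

>>> {"method": "drive_tool", "body": {"plan": [[0.4, 0.95, 0.1, 0, 0, -0.3, 0], [0.4, 0.95, 0.1, 0, 0, -0.3, 0], [0.4, 0.95, 0.1, 0, 0, -0.3, 0], [0.4, 0.95, 0.1, 0, 0, -0.3, 0], [0.4, 0.95, 0.1, 0, 0, -0.3, 0], [0.4, 0.95, 0.1, 0, 0, -0.3, 0], [0.4, 0.95, 0.1, 0, 0, -0.3, 0], [0.4, 0.95, 0.1, 0, 0, -0.3, 0], [0.4, 0.95, 0.1, 0, 0, -0.3, 0], [0.4, 0.95, 0.1, 0, 0, -0.3, 0], [0, 0, 0, 0, 0, 0, 0]]}}

```text
time_s: 1.2
position: [0.44, -0.2015, 0.2675]
ee_rot: [-3.14, -0.048, -0.003]
ft_force: [0.4, -0.5, -0.0]
gripper_width: 0.0919
grasp_force: 0.0
```

```bash
cat > st.py <<'E'
from h import *
o=r.observe(); R=cv2.Rodrigues(np.array(o["ee_rot"]))[0]
print(round(float(o["time_s"]),2),"pos",np.round(o["position"],4),"q",np.round(o["qpos"],2),"y",R[:,1].round(3),"z",R[:,2].round(3),"w",round(float(o["gripper_width"]),4),"F",np.round(o["ft_force"],1),round(float(o["grasp_force"]),1))
E
python3 st.py
```

```text
1.2 pos [ 0.44   -0.2015  0.2675] q [ 0.92  0.17 -0.6   1.9   0.1   1.1  -1.26] y [ 0.031 -1.    -0.001] z [ 0.002  0.001 -1.   ] w 0.0919 F [ 0.4 -0.5 -0. ] 0.0
```

>>> {"method": "drive_tool", "body": {"plan": [[0.3, 0.9, 0, 0, 0, 0, 0], [0.3, 0.9, 0, 0, 0, 0, 0], [0.3, 0.9, 0, 0, 0, 0, 0], [0.3, 0.9, 0, 0, 0, 0, 0], [0.3, 0.9, 0, 0, 0, 0, 0], [0.3, 0.9, 0, 0, 0, 0, 0], [0.3, 0.9, 0, 0, 0, 0, 0], [0.3, 0.9, 0, 0, 0, 0, 0], [0, 0, 0, 0, 0, -0.1, 0], [0, 0, 0, 0, 0, -0.1, 0], [0, 0, 0, 0, 0, 0, 0]]}}

```text
time_s: 2.3
position: [0.5331, 0.0784, 0.2662]
ee_rot: [3.14, -0.013, -0.002]
ft_force: [-0.3, 0.2, 0.4]
gripper_width: 0.0917
grasp_force: 0.0
```

```bash
python3 st.py; python3 -c "
from h import *
c=cam('wrist'); save(c,'w1.png'); P=c['P']; Z=P[...,2]
hsv=cv2.cvtColor(c['img'],cv2.COLOR_RGB2HSV)
m=(Z>.095)&(Z<.15)&(np.abs(P[...,0]-.56)<.12)&(np.abs(P[...,1]-.085)<.12)
n,l,s,ce=cv2.connectedComponentsWithStats(m.astype(np.uint8))
for i in range(1,n):
  if s[i,4]>150:
    q=P[l==i]; print(s[i],q.min(0).round(4),q.max(0).round(4))
"
```

```text
2.3 pos [0.5331 0.0784 0.2662] q [ 0.43  0.31 -0.76  1.78  0.24  1.14 -1.98] y [-0.008 -1.     0.001] z [-0.001 -0.001 -1.   ] w 0.0917 F [-0.3  0.2  0.4] 0.0
[ 349   91   57   55 2435] [ 0.5782 -0.0055  0.095 ] [0.6351 0.0465 0.1338]
[ 222   94   54   53 2225] [0.5799 0.1261 0.0951] [0.6313 0.1786 0.1203]
[ 291  160   48   49 1800] [0.5101 0.0588 0.0953] [0.5626 0.1108 0.1417]
```

View pics/w1.png

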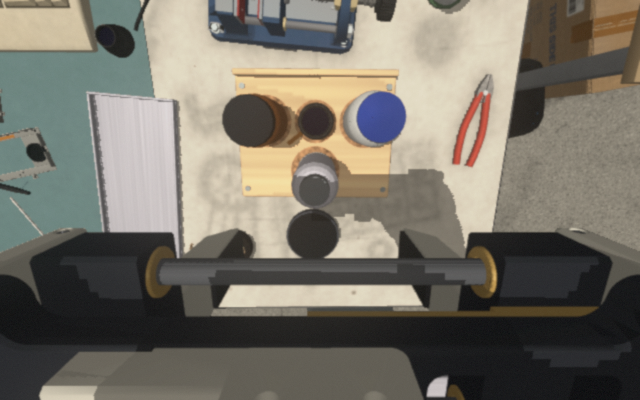

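Wrist view: can at (316,175), jar (252,120), bottle cap (381,118). The can centre is about (.536,.085), consistent with the top view. Descending.

>>> {"method": "drive_tool", "body": {"plan": [[0.08, 0.16, -0.5, 0, 0, 0, 0], [0, 0, -0.8, 0, 0, 0, 0], [0, 0, -0.8, 0, 0, 0, 0], [0, 0, -0.8, 0, 0, 0, 0], [0, 0, -0.7, 0, 0, 0, 0], [0, 0, -0.5, 0, 0, 0, 0], [0, 0, -0.4, 0, 0, 0, 0], [0, 0, 0, 0, 0, 0, 0], [0, 0, 0, 0, 0, 0, 0]]}}

```text
time_s: 3.25
position: [0.5369, 0.086, 0.0871]
ee_rot: [3.142, -0.011, 0.001]
ft_force: [-0.3, -0.8, 0.1]
gripper_width: 0.0916
grasp_force: 0.0
```

```bash
python3 st.py
```

```text
3.25 pos [0.5369 0.086  0.0871] q [ 0.3   0.55 -0.64  1.92  0.45  0.81 -2.16] y [-0.007 -1.     0.   ] z [ 0. -0. -1.] w 0.0916 F [-0.3 -0.8  0.1] 0.0
```

>>> {"method": "drive_tool", "body": {"plan": [[0, 0, -0.1, 0, 0, 0, 1], [0, 0, 0, 0, 0, 0, 1], [0, 0, 0, 0, 0, 0, 1], [0, 0, 0, 0, 0, 0, 1], [0, 0, 0, 0, 0, 0, 1], [0, 0, 0, 0, 0, 0, 1], [0, 0, 0, 0, 0, 0, 1], [0, 0, 0, 0, 0, 0, 1]]}}

```text
time_s: 4.05
position: [0.5368, 0.0864, 0.0829]
ee_rot: [3.141, -0.01, 0.001]
ft_force: [-0.4, -0.5, 2.0]
gripper_width: 0.0528
grasp_force: 30.0
```

```bash
python3 st.py
```

```text
4.05 pos [0.5368 0.0864 0.0829] q [ 0.3   0.56 -0.64  1.92  0.45  0.81 -2.17] y [-0.006 -1.     0.   ] z [ 0. -0. -1.] w 0.0528 F [-0.4 -0.5  2. ] 30.0
```

>>> {"method": "drive_tool", "body": {"plan": [[0, 0, 0.4, 0, 0, 0, 1], [0, 0, 0.6, 0, 0, 0, 1], [0, 0, 0.5, 0, 0, 0, 1], [-0.3, 0.7, 0, 0, 0, 0.25, 1], [-0.3, 0.7, 0, 0, 0, 0.25, 1], [-0.3, 0.7, 0, 0, 0, 0.25, 1], [-0.3, 0.7, 0, 0, 0, 0.25, 1], [-0.3, 0.7, 0, 0, 0, 0.25, 1], [-0.3, 0.7, 0, 0, 0, 0.25, 1], [-0.3, 0.7, 0, 0, 0, 0.25, 1], [-0.3, 0.7, 0, 0, 0, 0.25, 1]]}}

```text
time_s: 5.15
position: [0.4398, 0.3116, 0.1435]
ee_rot: [3.112, 0.43, 0.0]
ft_force: [-0.2, 0.5, -2.5]
gripper_width: 0.0523
grasp_force: 30.0
```

>>> {"method": "drive_tool", "body": {"plan": [[-0.2, 0.7, 0, 0, 0, 0, 1], [-0.05, 0.3, 0, 0, 0, 0, 1], [0, 0, 0, 0, 0, 0, 1], [0, 0, 0, 0, 0, 0, 1]]}}

```text
time_s: 5.55
position: [0.4311, 0.3492, 0.1427]
ee_rot: [3.111, 0.427, -0.0]
ft_force: [1.0, 0.1, -2.1]
gripper_width: 0.0525
grasp_force: 30.0
```

```bash
python3 st.py
```

```text
5.55 pos [0.4311 0.3492 0.1427] q [-0.12  0.52 -0.79  1.86  0.45  0.95 -2.41] y [ 0.269 -0.963  0.001] z [ 0.    -0.001 -1.   ] w 0.0525 F [ 1.   0.1 -2.1] 30.0
```

>>> {"method": "drive_tool", "body": {"plan": [[0, 0, -0.5, 0, 0, 0, 1], [0, 0, -0.5, 0, 0, 0, 1], [0, 0, -0.4, 0, 0, 0, 1], [0, 0, -0.2, 0, 0, 0, 1], [0, 0, -0.04, 0, 0, 0, 1], [0, 0, 0, 0, 0, 0, 1], [0, 0, 0, 0, 0, 0, 1]]}}

```text
time_s: 6.25
position: [0.431, 0.351, 0.0779]
ee_rot: [-3.112, -0.428, -0.002]
ft_force: [-0.5, 0.4, -0.3]
gripper_width: 0.0525
grasp_force: 30.0
```

```bash
python3 st.py
```

```text
6.25 pos [0.431  0.351  0.0779] q [-0.17  0.61 -0.72  1.9   0.54  0.84 -2.47] y [ 0.27  -0.963 -0.001] z [ 0.001  0.001 -1.   ] w 0.0525 F [-0.5  0.4 -0.3] 30.0
```

>>> {"method": "drive_tool", "body": {"plan": [[0, 0, -0.04, 0, 0, 0, 1], [0, 0, 0, 0, 0, 0, 0.6], [0, 0, 0, 0, 0, 0, 0], [0, 0, 0, 0, 0, 0, 0], [0, 0, 0, 0, 0, 0, 0], [0, 0, 0.5, 0, 0, 0, 0], [0, 0, 1, 0, 0, 0, 0], [0, 0, 1, 0, 0, 0, 0], [0.3, -0.5, 0.3, 0, 0, -0.25, 0], [0.45, -0.9, 0, 0, 0, -0.25, 0], [0.45, -0.9, 0, 0, 0, -0.25, 0], [0.45, -0.9, 0, 0, 0, -0.25, 0]]}}

```text
time_s: 7.45
position: [0.4972, 0.2214, 0.188]
ee_rot: [3.135, 0.209, 0.002]
ft_force: [0.5, -0.9, 0.5]
gripper_width: 0.0917
grasp_force: 0.0
```

>>> {"method": "drive_tool", "body": {"plan": [[0.45, -0.9, 0, 0, 0, -0.25, 0], [0.45, -0.9, 0, 0, 0, -0.25, 0], [0.45, -0.9, 0, 0, 0, -0.25, 0], [0.45, -0.9, 0, 0, 0, -0.25, 0], [0.45, -0.9, 0, 0, 0, 0, 0], [0.45, -0.6, 0, 0, 0, 0, 0], [0, 0, 0, 0, 0, 0, 0], [0, 0, 0, 0, 0, 0, 0]]}}

```text
time_s: 8.25
position: [0.6045, 0.0181, 0.1873]
ee_rot: [-3.141, 0.012, 0.001]
ft_force: [0.2, 0.2, -0.4]
gripper_width: 0.0916
grasp_force: 0.0
```

```bash
python3 st.py; python3 -c "
from h import *
c=cam('top'); save(c,'t2.png'); P=c['P']; Z=P[...,2]
m=(Z>.127)&(Z<.15)&(np.abs(P[...,0]-.43)<.05)&(np.abs(P[...,1]-.35)<.05)
print('can top',m.sum(),P[m].mean(0))
"
```

```text
8.25 pos [0.6045 0.0181 0.1873] q [ 0.43  0.51 -0.67  1.7   0.36  1.05 -1.94] y [-0.008 -1.    -0.001] z [-0.     0.001 -1.   ] w 0.0916 F [ 0.2  0.2 -0.4] 0.0
can top 159 [0.43034586 0.34861812 0.13198563]
```

View pics/t2.png

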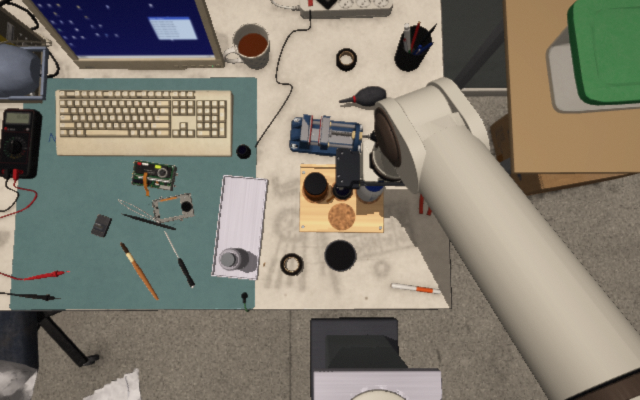

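The can stands upright on the tray at (234,258), and its bare cork spot shows at (342,216). Now the bottle, gripped by its cap.

>>> {"method": "drive_tool", "body": {"plan": [[0.04, 0, -0.6, 0, 0, 0, 0], [0, 0, -0.7, 0, 0, 0, 0], [0, 0, -0.5, 0, 0, 0, 0], [0, 0, -0.3, 0, 0, 0, 0], [0, 0, -0.15, 0, 0, 0, 0], [0, 0, 0, 0, 0, 0, 0], [0, 0, 0, 0, 0, 0, 0]]}}

```text
time_s: 9.0
position: [0.6068, 0.0191, 0.0985]
ee_rot: [-3.141, 0.008, -0.002]
ft_force: [-0.5, -0.1, 1.1]
gripper_width: 0.092
grasp_force: 0.0
```

>>> {"method": "drive_tool", "body": {"plan": [[0, 0, 0, 0, 0, 0, 1], [0, 0, 0, 0, 0, 0, 1], [0, 0, 0, 0, 0, 0, 1], [0, 0, 0, 0, 0, 0, 1], [0, 0, 0, 0, 0, 0, 1], [0, 0, 0, 0, 0, 0, 1], [0, 0, 0, 0, 0, 0, 1], [0, 0, 0, 0, 0, 0, 1]]}}

```text
time_s: 9.8
position: [0.6062, 0.0181, 0.0976]
ee_rot: [3.141, -0.01, 0.0]
ft_force: [-0.3, -1.1, 1.0]
gripper_width: 0.0502
grasp_force: 23.8
```

```bash
python3 st.py
```

```text
9.8 pos [0.6062 0.0181 0.0976] q [ 0.38  0.62 -0.61  1.76  0.44  0.9  -2.  ] y [-0.006 -1.     0.   ] z [ 0. -0. -1.] w 0.0502 F [-0.3 -1.1  1. ] 23.8
```

>>> {"method": "drive_tool", "body": {"plan": [[0, 0, 0.2, 0, 0, 0, 1], [0, 0, 0.4, 0, 0, 0, 1], [0, 0, 0.5, 0, 0, 0, 1], [0, 0, 0.4, 0, 0, 0, 1], [-0.5, 0, 0, 0, 0, 0.2, 1], [-0.8, 0.2, 0, 0, 0, 0.2, 1], [-0.8, 0.5, 0, 0, 0, 0.2, 1], [-0.4, 0.7, 0, 0, 0, 0.2, 1], [0, 0.8, 0, 0, 0, 0.2, 1], [0, 0.8, 0, 0, 0, 0.2, 1], [0, 0.8, 0, 0, 0, 0.2, 1], [0, 0.8, 0, 0, 0, 0.2, 1]]}}

```text
time_s: 11.0
position: [0.5064, 0.2039, 0.1588]
ee_rot: [3.123, 0.342, 0.003]
ft_force: [-0.1, -0.6, -0.7]
gripper_width: 0.0462
grasp_force: 36.3
```

>>> {"method": "drive_tool", "body": {"plan": [[0, 0.8, 0, 0, 0, 0.2, 1], [0, 0.8, 0, 0, 0, 0.2, 1], [0, 0.8, 0, 0, 0, 0, 1], [0, 0.7, 0, 0, 0, 0, 1], [0, 0.4, 0, 0, 0, 0, 1], [0.05, 0, 0, 0, 0, 0, 1], [0, 0, 0, 0, 0, 0, 1], [0, 0, 0, 0, 0, 0, 1]]}}

```text
time_s: 11.8
position: [0.5088, 0.3408, 0.1576]
ee_rot: [3.111, 0.425, 0.0]
ft_force: [-0.3, -0.6, -0.8]
gripper_width: 0.0465
grasp_force: 36.3
```

```bash
python3 st.py
```

```text
11.8 pos [0.5088 0.3408 0.1576] q [-0.08  0.59 -0.76  1.7   0.46  1.04 -2.3 ] y [ 0.268 -0.963  0.001] z [ 0.    -0.001 -1.   ] w 0.0465 F [-0.3 -0.6 -0.8] 36.3
```

```bash
python3 -c "
from h import *
c=cam('scene'); save(c,'s2.png'); i=cv2.imread('pics/s2.png')[100:320,180:460]; cv2.imwrite('pics/s2c.png',cv2.resize(i,None,fx=2.7,fy=2.7))
"
```

```text
(no output)
```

View pics/s2c.png

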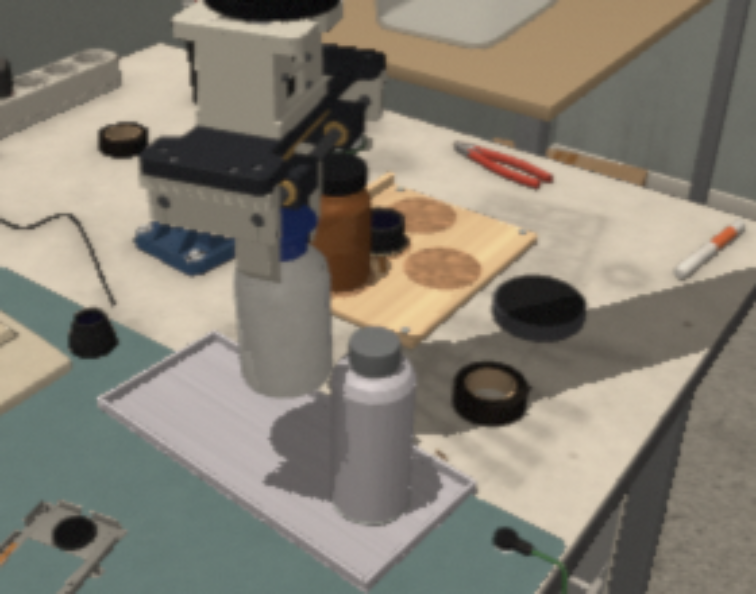

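The bottle hangs upright, gripped by its cap over the tray's middle at (285,320). Lowering it.

>>> {"method": "drive_tool", "body": {"plan": [[0, 0.05, -0.5, 0, 0, 0, 1], [0, 0, -0.5, 0, 0, 0, 1], [0, 0, -0.4, 0, 0, 0, 1], [0, 0, -0.1, 0, 0, 0, 1], [0, 0, 0, 0, 0, 0, 1], [0, 0, -0.1, 0, 0, 0, 1], [0, 0, 0, 0, 0, 0, 1], [0, 0, 0, 0, 0, 0, 1]]}}

```text
time_s: 12.65
position: [0.5084, 0.3448, 0.0941]
ee_rot: [-3.112, -0.428, -0.001]
ft_force: [-0.3, -0.1, -1.2]
gripper_width: 0.0465
grasp_force: 36.3
```

```bash
python3 st.py
```

```text
12.65 pos [0.5084 0.3448 0.0941] q [-0.12  0.67 -0.71  1.74  0.53  0.93 -2.35] y [ 0.27  -0.963 -0.   ] z [ 0.001  0.    -1.   ] w 0.0465 F [-0.3 -0.1 -1.2] 36.3
```

>>> {"method": "drive_tool", "body": {"plan": [[0, 0, -0.05, 0, 0, 0, 1], [0, 0, 0, 0, 0, 0, 1], [0, 0, -0.02, 0, 0, 0, 1], [0, 0, 0, 0, 0, 0, 1], [0, 0, 0, 0, 0, 0, 1]]}}

```text
time_s: 13.15
position: [0.5091, 0.3454, 0.0929]
ee_rot: [-3.112, -0.428, -0.004]
ft_force: [-2.0, -1.6, 9.9]
gripper_width: 0.0467
grasp_force: 37.2
```

```bash
python3 st.py
```

```text
13.15 pos [0.5091 0.3454 0.0929] q [-0.13  0.67 -0.71  1.74  0.53  0.93 -2.35] y [ 0.27  -0.963 -0.   ] z [ 0.003  0.001 -1.   ] w 0.0467 F [-2.  -1.6  9.9] 37.2
```

>>> {"method": "drive_tool", "body": {"plan": [[0, 0, 0.03, 0, 0, 0, 0.6], [0, 0, 0, 0, 0, 0, 0], [0, 0, 0, 0, 0, 0, 0], [0, 0, 0, 0, 0, 0, 0], [0, 0, 0.5, 0, 0, 0, 0], [0, 0, 0.8, 0, 0, 0, 0], [0, 0, 0.7, 0, 0, 0, 0], [0.4, -0.6, 0, 0, 0, -0.3, 0], [0.4, -0.8, 0, 0, 0, -0.3, 0], [0.4, -0.8, 0, 0, 0, -0.3, 0], [0.4, -0.8, 0, 0, 0, -0.3, 0], [0.4, -0.8, 0, 0, 0, -0.3, 0]]}}

```text
time_s: 14.35
position: [0.5884, 0.1911, 0.1716]
ee_rot: [3.14, 0.098, -0.001]
ft_force: [0.1, 0.3, 0.7]
gripper_width: 0.0917
grasp_force: 0.0
```

>>> {"method": "drive_tool", "body": {"plan": [[0.3, -0.6, 0, 0, 0, -0.3, 0], [0.1, -0.4, 0, 0, 0, -0.2, 0], [0, 0, 0, 0, 0, 0, 0], [0, 0, 0, 0, 0, 0, 0]]}}

```text
time_s: 14.75
position: [0.6033, 0.1539, 0.1718]
ee_rot: [-3.141, 0.007, 0.001]
ft_force: [-0.3, 0.8, 1.0]
gripper_width: 0.0916
grasp_force: 0.0
```

```bash
python3 st.py; python3 -c "
from h import *
c=cam('top'); P=c['P']; Z=P[...,2]
for n,x,y,h in(('can',.43,.35,.127),('bot',.509,.345,.119)):
  m=(Z>h)&(Z<.15)&(np.abs(P[...,0]-x)<.04)&(np.abs(P[...,1]-y)<.04)
  print(n,m.sum(),P[m].mean(0))
"
```

```text
14.75 pos [0.6033 0.1539 0.1718] q [ 0.2   0.57 -0.68  1.67  0.4   1.05 -2.18] y [-0.004 -1.    -0.001] z [-0.001  0.001 -1.   ] w 0.0916 F [-0.3  0.8  1. ] 0.0
can 159 [0.43032195 0.34854771 0.1321107 ]
bot 329 [0.50942922 0.34531725 0.12217216]
```

>>> {"method": "drive_tool", "body": {"plan": [[0.04, -0.02, -0.7, 0, 0, 0, 0], [0, 0, -0.8, 0, 0, 0, 0], [0, 0, -0.7, 0, 0, 0, 0], [0, 0, -0.4, 0, 0, 0, 0], [0, 0, -0.2, 0, 0, 0, 0], [0, 0, 0, 0, 0, 0, 0], [0, 0, 0, 0, 0, 0, 0]]}}

```text
time_s: 15.5
position: [0.6065, 0.1527, 0.0611]
ee_rot: [-3.141, 0.008, -0.003]
ft_force: [-0.1, 0.2, 1.1]
gripper_width: 0.0918
grasp_force: 0.0
```

```bash
python3 st.py
```

```text
15.5 pos [0.6065 0.1527 0.0611] q [ 0.15  0.7  -0.61  1.73  0.5   0.87 -2.25] y [-0.005 -1.    -0.001] z [ 0.002  0.001 -1.   ] w 0.0918 F [-0.1  0.2  1.1] 0.0
```

>>> {"method": "drive_tool", "body": {"plan": [[-0.03, 0, -0.06, 0, 0, 0, 0], [0, 0, 0, 0, 0, 0, 1], [0, 0, 0, 0, 0, 0, 1], [0, 0, 0, 0, 0, 0, 1], [0, 0, 0, 0, 0, 0, 1], [0, 0, 0, 0, 0, 0, 1], [0, 0, 0, 0, 0, 0, 1], [0, 0, 0, 0, 0, 0, 1], [0, 0, 0, 0, 0, 0, 1]]}}

```text
time_s: 16.4
position: [0.6047, 0.152, 0.0577]
ee_rot: [-3.141, 0.009, -0.001]
ft_force: [0.1, 0.0, 1.3]
gripper_width: 0.0595
grasp_force: 30.0
```

```bash
python3 st.py
```

```text
16.4 pos [0.6047 0.152  0.0577] q [ 0.15  0.71 -0.6   1.73  0.51  0.86 -2.26] y [-0.006 -1.    -0.   ] z [ 0.  0. -1.] w 0.0595 F [0.1 0.  1.3] 30.0
```

>>> {"method": "drive_tool", "body": {"plan": [[0, 0, 0.3, 0, 0, 0, 1], [0, 0, 0.6, 0, 0, 0, 1], [0, 0, 0.6, 0, 0, 0, 1], [0, 0.5, 0, 0, 0, 0.2, 1], [-0.05, 0.8, 0, 0, 0, 0.2, 1], [-0.1, 0.8, 0, 0, 0, 0.2, 1], [-0.1, 0.8, 0, 0, 0, 0.2, 1], [-0.1, 0.8, 0, 0, 0, 0.2, 1], [-0.1, 0.6, 0, 0, 0, 0, 1], [0, 0.3, 0, 0, 0, 0, 1], [0, 0, 0, 0, 0, 0, 1], [0, 0, 0, 0, 0, 0, 1]]}}

```text
time_s: 17.6
position: [0.5868, 0.3344, 0.1169]
ee_rot: [3.133, 0.209, -0.001]
ft_force: [0.3, -1.4, -1.7]
gripper_width: 0.0596
grasp_force: 30.0
```

>>> {"method": "drive_tool", "body": {"plan": [[0, 0, -0.5, 0, 0, 0, 1], [0, 0, -0.5, 0, 0, 0, 1], [0, 0, -0.4, 0, 0, 0, 1], [0, 0, -0.1, 0, 0, 0, 1], [0, 0, -0.1, 0, 0, 0, 1], [0, 0, 0, 0, 0, 0, 1], [0, 0, 0, 0, 0, 0, 1]]}}

```text
time_s: 18.3
position: [0.5871, 0.3361, 0.0544]
ee_rot: [-3.134, -0.21, -0.002]
ft_force: [-0.3, -0.4, -1.7]
gripper_width: 0.0595
grasp_force: 30.0
```

```bash
python3 st.py
```

```text
18.3 pos [0.5871 0.3361 0.0544] q [-0.14  0.8  -0.63  1.59  0.55  0.94 -2.39] y [ 0.133 -0.991 -0.001] z [ 0.001  0.001 -1.   ] w 0.0595 F [-0.3 -0.4 -1.7] 30.0
```

>>> {"method": "drive_tool", "body": {"plan": [[0, 0, -0.06, 0, 0, 0, 1], [0, 0, 0, 0, 0, 0, 1], [0, 0, -0.02, 0, 0, 0, 1], [0, 0, 0, 0, 0, 0, 1], [0, 0, 0, 0, 0, 0, 1]]}}

```text
time_s: 18.8
position: [0.5868, 0.3359, 0.0507]
ee_rot: [-3.134, -0.21, -0.001]
ft_force: [-0.6, 0.3, -0.3]
gripper_width: 0.0594
grasp_force: 30.0
```

```bash
python3 st.py
```

```text
18.8 pos [0.5868 0.3359 0.0507] q [-0.14  0.8  -0.63  1.59  0.55  0.93 -2.39] y [ 0.133 -0.991 -0.   ] z [ 0.001  0.    -1.   ] w 0.0594 F [-0.6  0.3 -0.3] 30.0
```

>>> {"method": "drive_tool", "body": {"plan": [[0, 0, -0.01, 0, 0, 0, 0.6], [0, 0, 0, 0, 0, 0, 0], [0, 0, 0, 0, 0, 0, 0], [0, 0, 0, 0, 0, 0, 0], [0, 0, 0.5, 0, 0, 0, 0], [0, 0, 1, 0, 0, 0, 0], [0, 0, 1, 0, 0, 0, 0], [-0.2, -0.6, 0.5, 0, 0, -0.2, 0], [-0.3, -0.8, 0.5, 0, 0, -0.2, 0], [-0.3, -0.8, 0.3, 0, 0, -0.2, 0], [-0.3, -0.8, 0, 0, 0, -0.2, 0], [-0.3, -0.8, 0, 0, 0, -0.2, 0]]}}

```text
time_s: 20.0
position: [0.5305, 0.183, 0.204]
ee_rot: [-3.141, 0.01, -0.004]
ft_force: [0.3, -0.2, 0.3]
gripper_width: 0.0921
grasp_force: 0.0
```

>>> {"method": "drive_tool", "body": {"plan": [[-0.2, -0.8, 0, 0, 0, 0, 0], [-0.1, -0.8, 0, 0, 0, 0, 0], [0, -0.6, 0, 0, 0, 0, 0], [0, -0.3, 0, 0, 0, 0, 0], [0, 0, 0, 0, 0, 0, 0], [0, 0, 0, 0, 0, 0, 0]]}}

```text
time_s: 20.6
position: [0.5188, 0.0851, 0.2026]
ee_rot: [-3.141, 0.008, -0.002]
ft_force: [0.1, -0.2, 1.0]
gripper_width: 0.0919
grasp_force: 0.0
```

```bash
python3 st.py; cat > lens.py <<'E'
import sys
from h import *
c=cam('wrist'); save(c,sys.argv[1]); P=c['P']; Z=P[...,2]
print('C',c['C'])
def comp(m,name):
    n,l,s,_=cv2.connectedComponentsWithStats(m.astype(np.uint8))
    if n<2: return print(name,'none')
    i=1+np.argmax(s[1:,4]); k=l==i; cs=max(cv2.findContours(k.astype(np.uint8),0,1)[0],key=cv2.contourArea)
    (u,v),rad=cv2.minEnclosingCircle(cs); z=np.median(Z[k])
    print(name,s[i],'mid',(P[k].min(0)/2+P[k].max(0)/2).round(4),'ext',np.ptp(P[k],axis=0).round(4),'ray',plane(c,u,v,z).round(4))
L=lambda x,y,d:(np.abs(P[...,0]-x)<d)&(np.abs(P[...,1]-y)<d)
comp(L(.604,.084,.035)&(Z>.025)&(Z<.06),'lens')
comp(L(.437,.09,.05)&(Z>.015)&(Z<.06),'stand')
hsv=cv2.cvtColor(c['img'],cv2.COLOR_RGB2HSV)
cork=(hsv[...,0]<20)&(hsv[...,1]>60)&(hsv[...,2]<190)&(Z<.018)&(Z>.003)
for n,x,y in(('jar',.605,.152),('bottle',.606,.018),('can',.537,.086)): comp(L(x,y,.04)&cork,'cork '+n)
E
python3 lens.py w3.png; python3 -c "
from h import *
c=cam('top'); P=c['P']; Z=P[...,2]
for n,x,y,h in(('can',.43,.35,.127),('bot',.509,.345,.119),('jar',.587,.336,.105)):
  m=(Z>h)&(Z<.15)&(np.abs(P[...,0]-x)<.04)&(np.abs(P[...,1]-y)<.04)
  print(n,m.sum(),P[m].mean(0))
"
```

```text
20.6 pos [0.5188 0.0851 0.2026] q [ 0.39  0.36 -0.73  1.88  0.28  1.01 -2.04] y [-0.005 -1.    -0.001] z [ 0.001  0.001 -1.   ] w 0.0919 F [ 0.1 -0.2  1. ] 0.0
C [0.5894033  0.08474424 0.36061073]
lens [ 300   85   42   45 1445] mid [0.6048 0.0849 0.0354] ext [0.0449 0.044  0.0069] ray [0.6053 0.0854 0.0353]
stand [ 286  215   61   43 2220] mid [0.4486 0.0916 0.0187] ext [0.0579 0.0776 0.0074] ray [0.4399 0.0914 0.0198]
cork jar [ 233   77   58   62 2070] mid [0.6054 0.1532 0.0104] ext [0.0674 0.0668 0.0047] ray [0.6057 0.1525 0.0103]
cork bottle [ 350   78   59   62 2108] mid [0.6037 0.0172 0.0103] ext [0.0675 0.0672 0.0048] ray [0.6039 0.0161 0.0104]
cork can [ 292  139   61   60 2464] mid [0.5337 0.0831 0.0102] ext [0.0733 0.0741 0.005 ] ray [0.5282 0.0797 0.0103]
can 158 [0.4303253  0.3486168  0.13178057]
bot 331 [0.50951155 0.34567805 0.12215124]
jar 406 [0.5864254  0.33554432 0.1100131 ]
```

View pics/w3.png

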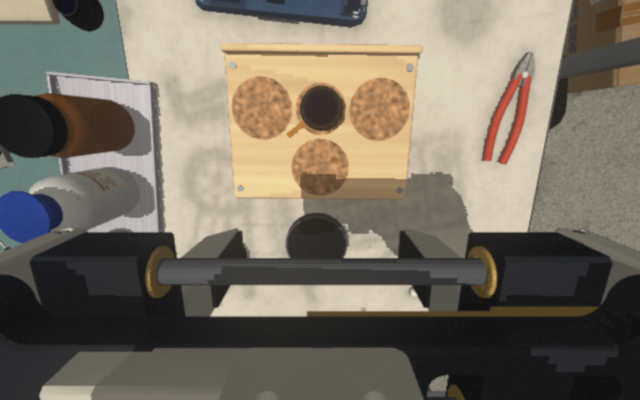

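All three cork spots are bare, the containers stand on the tray, and the lens barrel is at (322,107), centre about (.605,.085). Its tail points front-left. Going for the lens.

>>> {"method": "drive_tool", "body": {"plan": [[0.7, 0, -0.3, 0, 0, 0, 0], [0.8, 0, -0.5, 0, 0, 0, 0], [0.65, 0, -0.8, 0, 0, 0, 0], [0, 0, -0.8, 0, 0, 0, 0], [0, 0, -0.7, 0, 0, 0, 0], [0, 0, -0.6, 0, 0, 0, 0], [0, 0, -0.4, 0, 0, 0, 0], [0, 0, -0.2, 0, 0, 0, 0], [0, 0, 0, 0, 0, 0, 0], [0, 0, 0, 0, 0, 0, 0]]}}

```text
time_s: 21.7
position: [0.6054, 0.0844, 0.0309]
ee_rot: [-3.141, 0.009, -0.002]
ft_force: [-0.5, -0.3, 0.9]
gripper_width: 0.0916
grasp_force: 0.0
```

```bash
python3 st.py
```

```text
21.7 pos [0.6054 0.0844 0.0309] q [ 0.23  0.72 -0.57  1.77  0.52  0.8  -2.16] y [-0.005 -1.    -0.   ] z [ 0.002  0.    -1.   ] w 0.0916 F [-0.5 -0.3  0.9] 0.0
```

>>> {"method": "drive_tool", "body": {"plan": [[0, 0.01, -0.25, 0, 0, 0, 0], [0, 0, -0.17, 0, 0, 0, 0], [0, 0, 0, 0, 0, 0, 0], [0, 0, 0, 0, 0, 0, 1], [0, 0, 0, 0, 0, 0, 1], [0, 0, 0, 0, 0, 0, 1], [0, 0, 0, 0, 0, 0, 1], [0, 0, 0, 0, 0, 0, 1], [0, 0, 0, 0, 0, 0, 1], [0, 0, 0, 0, 0, 0, 1], [0, 0, 0, 0, 0, 0, 1]]}}

```text
time_s: 22.8
position: [0.6046, 0.0842, 0.0132]
ee_rot: [3.142, -0.009, 0.0]
ft_force: [-0.1, 0.4, 0.2]
gripper_width: 0.0457
grasp_force: 30.0
```

```bash
python3 st.py
```

```text
22.8 pos [0.6046 0.0842 0.0132] q [ 0.22  0.75 -0.55  1.78  0.53  0.77 -2.18] y [-0.006 -1.     0.   ] z [ 0. -0. -1.] w 0.0457 F [-0.1  0.4  0.2] 30.0
```

>>> {"method": "drive_tool", "body": {"plan": [[0, 0, 0.3, 0, 0, 0, 1], [0, 0, 0.6, 0, 0, 0, 1], [0, 0, 0.8, 0, 0, 0, 1], [-0.5, 0, 0.3, 0, 0, 0, 1], [-0.8, 0, 0, 0, 0, 0, 1], [-0.8, 0, 0, 0, 0, 0, 1], [-0.8, 0.05, 0, 0, 0, 0, 1], [-0.7, 0.05, 0, 0, 0, 0, 1], [-0.4, 0.05, 0, 0, 0, 0, 1], [-0.15, 0, 0, 0, 0, 0, 1], [0, 0, 0, 0, 0, 0, 1], [0, 0, 0, 0, 0, 0, 1]]}}

```text
time_s: 24.0
position: [0.44, 0.0901, 0.0937]
ee_rot: [-3.141, 0.01, -0.003]
ft_force: [0.4, 1.0, -1.2]
gripper_width: 0.0458
grasp_force: 29.9
```

```bash
python3 st.py; python3 - <<'E'
from h import *
c=cam('wrist'); R=c['Rw']; f=c['f']; 
u0=[k for k in (0,)]
import scipy
t=dict(np.load("/tmp/top0.npz")); 
# w1: TCP (.5331,.0784,.2662)
w=cv2.imread('pics/w1.png'); g=w.max(2); m=np.zeros(g.shape,np.uint8); m[200:258,280:350]=(g[200:258,280:350]<75)
cs=max(cv2.findContours(m,0,1)[0],key=cv2.contourArea); e=cv2.fitEllipse(cs); print(e)
o=r.observe(); Rt=cv2.Rodrigues(np.array(o['ee_rot']))[0]; R1=cv2.Rodrigues(np.array([3.14,-.013,-.002]))[0]
Ct=Rt.T@(c['C']-np.array(o['position'])); Rc=Rt.T@c['Rw']
cc=r.read_camera('wrist')
d=R1@Rc@np.array([(e[0][0]-cc['cx'])/f,(e[0][1]-cc['cy'])/f,1]); C=np.array([.5331,.0784,.2662])+R1@Ct
print('stand wrist',C+d*(.02-C[2])/d[2])
g=t['img'].max(2); m=np.zeros(g.shape,np.uint8); m[235:280,315:365]=(g[235:280,315:365]<75)
cs=max(cv2.findContours(m,0,1)[0],key=cv2.contourArea); e=cv2.fitEllipse(cs); print(e, plane(t,*e[0],.02))
s=dict(np.load("/tmp/scene0.npz")); P=s['P']; k=(np.hypot(P[...,0]-.437,P[...,1]-.091)<.05)&(P[...,2]>.017)&(P[...,2]<.03); q=P[k]; print('scene',q.min(0)/2+q.max(0)/2,np.ptp(q,axis=0))
E
```

```text
24.0 pos [0.44   0.0901 0.0937] q [ 0.34  0.4  -0.7   2.14  0.39  0.72 -2.19] y [-0.007 -1.    -0.   ] z [ 0.002  0.    -1.   ] w 0.0458 F [ 0.4  1.  -1.2] 29.9
((312.7065124511719, 234.1202850341797), (46.81781768798828, 49.42759323120117), 50.88087463378906)
stand wrist [0.44163896 0.09019743 0.02      ]
((339.8743591308594, 255.2674560546875), (29.16770362854004, 29.898021697998047), 107.76758575439453) [0.43709807 0.09055336 0.02      ]
scene [0.43710387 0.09395479 0.01903046] [0.0732684  0.07634768 0.00399253]
```

>>> {"method": "drive_tool", "body": {"plan": [[-0.06, 0.02, -0.5, 0, 0, 0, 1], [0, 0, -0.5, 0, 0, 0, 1], [0, 0, -0.4, 0, 0, 0, 1], [0, 0, -0.2, 0, 0, 0, 1], [0, 0, -0.08, 0, 0, 0, 1], [0, 0, 0, 0, 0, 0, 1], [0, 0, 0, 0, 0, 0, 1]]}}

```text
time_s: 24.8
position: [0.4368, 0.0911, 0.0264]
ee_rot: [-3.141, 0.009, -0.001]
ft_force: [0.3, 0.1, -0.7]
gripper_width: 0.0456
grasp_force: 29.9
```

```bash
python3 st.py
```

```text
24.8 pos [0.4368 0.0911 0.0264] q [ 0.24  0.52 -0.59  2.18  0.52  0.59 -2.32] y [-0.006 -1.    -0.   ] z [ 0.001  0.    -1.   ] w 0.0456 F [ 0.3  0.1 -0.7] 29.9
```

>>> {"method": "drive_tool", "body": {"plan": [[0.02, 0, -0.05, 0, 0, 0, 1], [0, 0, 0, 0, 0, 0, 1], [0, 0, -0.03, 0, 0, 0, 1], [0, 0, 0, 0, 0, 0, 1], [0, 0, 0, 0, 0, 0, 1]]}}

```text
time_s: 25.3
position: [0.4374, 0.0909, 0.0231]
ee_rot: [3.141, -0.009, 0.001]
ft_force: [-0.5, -0.5, 5.2]
gripper_width: 0.0458
grasp_force: 30.1
```

```bash
python3 st.py
```

```text
25.3 pos [0.4374 0.0909 0.0231] q [ 0.23  0.53 -0.58  2.18  0.53  0.58 -2.32] y [-0.006 -1.     0.   ] z [ 0.001 -0.    -1.   ] w 0.0458 F [-0.5 -0.5  5.2] 30.1
```

>>> {"method": "drive_tool", "body": {"plan": [[0, 0, 0, 0, 0, 0, 0.6], [0, 0, 0, 0, 0, 0, 0], [0, 0, 0, 0, 0, 0, 0], [0, 0, 0, 0, 0, 0, 0], [0, 0, 0, 0, 0, 0, 0], [0, 0, 0.4, 0, 0, 0, 0], [0, 0, 0.8, 0, 0, 0, 0], [0, 0, 1, 0, 0, 0, 0], [0, 0, 1, 0, 0, 0, 0], [0, 0, 0.8, 0, 0, 0, 0], [0.5, 0.5, 0, 0, 0, 0.2, 0], [0.5, 0.8, 0, 0, 0, 0.2, 0]]}}

```text
time_s: 26.5
position: [0.4787, 0.1405, 0.1841]
ee_rot: [3.138, 0.071, 0.005]
ft_force: [0.7, -0.9, 0.3]
gripper_width: 0.0915
grasp_force: 0.0
```

>>> {"method": "drive_tool", "body": {"plan": [[0.5, 0.8, 0, 0, 0, 0.2, 0], [0.5, 0.8, 0, 0, 0, 0.2, 0], [0.5, 0.8, 0, 0, 0, 0.2, 0], [0.5, 0.8, 0, 0, 0, 0, 0], [0.4, 0.8, 0, 0, 0, 0, 0], [0.3, 0.6, 0, 0, 0, 0, 0], [0, 0.2, 0, 0, 0, 0, 0], [0, 0, 0, 0, 0, 0, 0], [0, 0, 0, 0, 0, 0, 0]]}}

```text
time_s: 27.4
position: [0.5844, 0.3337, 0.1823]
ee_rot: [3.133, 0.21, -0.001]
ft_force: [-0.1, -0.6, -0.8]
gripper_width: 0.0918
grasp_force: 0.0
```

```bash
python3 st.py; python3 -c "
from h import *
c=cam('top'); save(c,'t4.png'); P=c['P']; Z=P[...,2]
m=(np.hypot(P[...,0]-.437,P[...,1]-.091)<.05)
k=m&(Z>.035)&(Z<.07); q=P[k]; print('lens',k.sum(),q.mean(0),q.min(0)/2+q.max(0)/2,np.median(q[:,2]))
k=m&(Z>.013)&(Z<.07); q=P[k]; print('stand',k.sum(),q.min(0)/2+q.max(0)/2,np.ptp(q,axis=0))
i=cv2.imread('pics/t4.png')[150:290,200:400]; cv2.imwrite('pics/t4c.png',cv2.resize(i,None,fx=4,fy=4,interpolation=cv2.INTER_CUBIC))
"
```

```text
27.4 pos [0.5844 0.3337 0.1823] q [-0.07  0.66 -0.74  1.52  0.47  1.15 -2.34] y [ 0.133 -0.991  0.001] z [-0.001 -0.002 -1.   ] w 0.0918 F [-0.1 -0.6 -0.8] 0.0<string>:5: RuntimeWarning: Mean of empty slice.
  ret = um.true_divide(
Traceback (most recent call last):
ValueError: zero-size array to reduction operation minimum which has no identity
```

```bash
python3 -c "
from h import *
c=cam('scene'); save(c,'s4.png'); P=c['P']; Z=P[...,2]
m=(np.hypot(P[...,0]-.437,P[...,1]-.091)<.05)
k=m&(Z>.040)&(Z<.07); q=P[k]; print('lens',k.sum(),(q.min(0)/2+q.max(0)/2) if k.sum() else 0)
k=m&(Z>.013)&(Z<.024); q=P[k]; print('stand',k.sum(),q.min(0)/2+q.max(0)/2,np.ptp(q,axis=0))
i=cv2.imread('pics/s4.png')[100:320,180:460]; cv2.imwrite('pics/s4c.png',cv2.resize(i,None,fx=2.7,fy=2.7))
"
```

```text
lens 208 [0.43597031 0.0935861  0.04370346]
stand 379 [0.4360472  0.09607118 0.01853926] [0.07780324 0.07454872 0.01076152]
```

View pics/s4c.png

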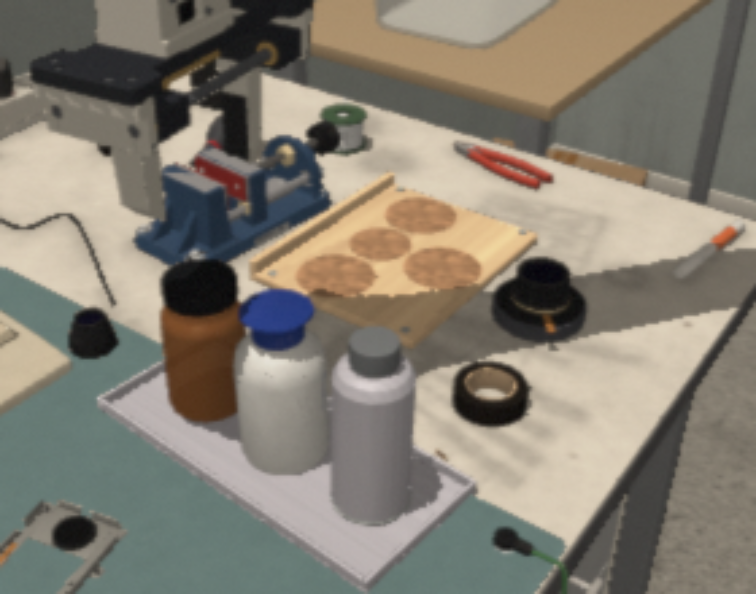

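The lens stands centred on the stand at (542,290), and the three containers are upright in the tray. Re-grasping the jar.

>>> {"method": "drive_tool", "body": {"plan": [[0.03, 0.03, -0.7, 0, 0, 0, 0], [0, 0, -0.8, 0, 0, 0, 0], [0, 0, -0.8, 0, 0, 0, 0], [0, 0, -0.5, 0, 0, 0, 0], [0, 0, -0.3, 0, 0, 0, 0], [0, 0, -0.1, 0, 0, 0, 0], [0, 0, 0, 0, 0, 0, 0], [0, 0, 0, 0, 0, 0, 0]]}}

```text
time_s: 28.3
position: [0.587, 0.3369, 0.0562]
ee_rot: [-3.133, -0.21, -0.003]
ft_force: [-0.3, 0.9, 0.1]
gripper_width: 0.0918
grasp_force: 0.0
```

```bash
python3 st.py
```

```text
28.3 pos [0.587  0.3369 0.0562] q [-0.12  0.8  -0.66  1.59  0.57  0.95 -2.41] y [ 0.133 -0.991 -0.001] z [ 0.002  0.001 -1.   ] w 0.0918 F [-0.3  0.9  0.1] 0.0
```

>>> {"method": "drive_tool", "body": {"plan": [[0, -0.02, -0.11, 0, 0, 0, 0], [0, 0, 0, 0, 0, 0, 0], [0, 0, 0, 0, 0, 0, 1], [0, 0, 0, 0, 0, 0, 1], [0, 0, 0, 0, 0, 0, 1], [0, 0, 0, 0, 0, 0, 1], [0, 0, 0, 0, 0, 0, 1], [0, 0, 0, 0, 0, 0, 1], [0, 0, 0, 0, 0, 0, 1], [0, 0, 0, 0, 0, 0, 1]]}}

```text
time_s: 29.3
position: [0.5862, 0.3357, 0.0505]
ee_rot: [-3.134, -0.21, -0.0]
ft_force: [-0.4, 0.8, 0.2]
gripper_width: 0.0591
grasp_force: 30.0
```

```bash
python3 st.py
```

```text
29.3 pos [0.5862 0.3357 0.0505] q [-0.12  0.81 -0.66  1.59  0.58  0.94 -2.41] y [ 0.133 -0.991 -0.   ] z [ 0.     0.001 -1.   ] w 0.0591 F [-0.4  0.8  0.2] 30.0
```

>>> {"method": "drive_tool", "body": {"plan": [[0, 0, 0.3, 0, 0, 0, 1], [0, 0, 0.7, 0, 0, 0, 1], [0, 0, 0.7, 0, 0, 0, 1], [0.05, -0.5, 0, 0, 0, -0.2, 1], [0.1, -0.8, 0, 0, 0, -0.2, 1], [0.1, -0.8, 0, 0, 0, -0.2, 1], [0.1, -0.8, 0, 0, 0, -0.2, 1], [0.1, -0.8, 0, 0, 0, -0.2, 1], [0, -0.6, 0, 0, 0, 0, 1], [0, -0.3, 0, 0, 0, 0, 1], [0, 0, 0, 0, 0, 0, 1], [0, 0, 0, 0, 0, 0, 1]]}}

```text
time_s: 30.5
position: [0.604, 0.1528, 0.1188]
ee_rot: [-3.14, 0.008, -0.001]
ft_force: [-0.4, -0.3, -1.1]
gripper_width: 0.0596
grasp_force: 30.0
```

```bash
python3 st.py
```

```text
30.5 pos [0.604  0.1528 0.1188] q [ 0.2   0.64 -0.68  1.7   0.47  0.97 -2.23] y [-0.005 -1.    -0.001] z [ 0.     0.001 -1.   ] w 0.0596 F [-0.4 -0.3 -1.1] 30.0
```

>>> {"method": "drive_tool", "body": {"plan": [[0, -0.02, -0.5, 0, 0, 0, 1], [0, 0, -0.5, 0, 0, 0, 1], [0, 0, -0.3, 0, 0, 0, 1], [0, 0, -0.1, 0, 0, 0, 1], [0, 0, -0.04, 0, 0, 0, 1], [0, 0, 0, 0, 0, 0, 1], [0, 0, 0, 0, 0, 0, 1]]}}

```text
time_s: 31.2
position: [0.6048, 0.151, 0.0616]
ee_rot: [-3.141, 0.009, -0.002]
ft_force: [-0.4, -0.2, -1.9]
gripper_width: 0.0592
grasp_force: 30.0
```

```bash
python3 st.py
```

```text
31.2 pos [0.6048 0.151  0.0616] q [ 0.17  0.71 -0.64  1.73  0.53  0.88 -2.27] y [-0.006 -1.    -0.   ] z [ 0.001  0.    -1.   ] w 0.0592 F [-0.4 -0.2 -1.9] 30.0
```

>>> {"method": "drive_tool", "body": {"plan": [[0, 0.025, -0.07, 0, 0, 0, 1], [0, 0, 0, 0, 0, 0, 1], [0, 0, -0.02, 0, 0, 0, 1], [0, 0, 0, 0, 0, 0, 1], [0, 0, 0, 0, 0, 0, 1]]}}

```text
time_s: 31.7
position: [0.6044, 0.1516, 0.0574]
ee_rot: [-3.142, 0.009, -0.001]
ft_force: [-0.5, -0.3, -0.6]
gripper_width: 0.0594
grasp_force: 30.0
```

```bash
python3 st.py
```

```text
31.7 pos [0.6044 0.1516 0.0574] q [ 0.17  0.72 -0.63  1.73  0.53  0.87 -2.28] y [-0.006 -1.    -0.   ] z [ 0.  0. -1.] w 0.0594 F [-0.5 -0.3 -0.6] 30.0
```

>>> {"method": "drive_tool", "body": {"plan": [[0, 0, -0.01, 0, 0, 0, 0.6], [0, 0, 0, 0, 0, 0, 0], [0, 0, 0, 0, 0, 0, 0], [0, 0, 0, 0, 0, 0, 0], [0, 0, 0.5, 0, 0, 0, 0], [0, 0, 0.9, 0, 0, 0, 0], [0, 0, 0.9, 0, 0, 0, 0], [0, 0, 0.8, 0, 0, 0, 0], [-0.3, 0.6, 0, 0, 0, 0.25, 0], [-0.4, 0.8, 0, 0, 0, 0.25, 0], [-0.4, 0.8, 0, 0, 0, 0.25, 0], [-0.4, 0.8, 0, 0, 0, 0.25, 0]]}}

```text
time_s: 32.9
position: [0.5436, 0.2724, 0.1808]
ee_rot: [-3.134, -0.211, -0.0]
ft_force: [-0.5, -0.5, 0.6]
gripper_width: 0.0919
grasp_force: 0.0
```

>>> {"method": "drive_tool", "body": {"plan": [[-0.4, 0.8, 0, 0, 0, 0.25, 0], [-0.4, 0.7, 0, 0, 0, 0.25, 0], [-0.1, 0.3, 0, 0, 0, 0.25, 0], [0, 0, 0, 0, 0, 0.25, 0], [0, 0, 0, 0, 0, 0, 0], [0, 0, 0, 0, 0, 0, 0]]}}

```text
time_s: 33.5
position: [0.509, 0.3424, 0.1804]
ee_rot: [3.112, 0.424, -0.0]
ft_force: [-0.1, -0.1, -0.6]
gripper_width: 0.0915
grasp_force: 0.0
```

```bash
python3 st.py
```

```text
33.5 pos [0.509  0.3424 0.1804] q [-0.05  0.58 -0.81  1.68  0.47  1.08 -2.3 ] y [ 0.268 -0.964  0.001] z [ 0.    -0.001 -1.   ] w 0.0915 F [-0.1 -0.1 -0.6] 0.0
```

>>> {"method": "drive_tool", "body": {"plan": [[0, 0.03, -0.6, 0, 0, 0, 0], [0, 0, -0.7, 0, 0, 0, 0], [0, 0, -0.5, 0, 0, 0, 0], [0, 0, -0.25, 0, 0, 0, 0], [0, 0, -0.05, 0, 0, 0, 0], [0, 0, 0, 0, 0, 0, 0], [0, 0, 0, 0, 0, 0, 0]]}}

```text
time_s: 34.2
position: [0.509, 0.3452, 0.0979]
ee_rot: [-3.112, -0.427, -0.003]
ft_force: [-0.1, 0.2, 0.6]
gripper_width: 0.0919
grasp_force: 0.0
```

```bash
python3 st.py
```

```text
34.2 pos [0.509  0.3452 0.0979] q [-0.1   0.68 -0.75  1.74  0.55  0.95 -2.37] y [ 0.269 -0.963 -0.001] z [ 0.002  0.001 -1.   ] w 0.0919 F [-0.1  0.2  0.6] 0.0
```

>>> {"method": "drive_tool", "body": {"plan": [[0, 0, -0.1, 0, 0, 0, 0], [0, 0, 0, 0, 0, 0, 0], [0, 0, 0, 0, 0, 0, 1], [0, 0, 0, 0, 0, 0, 1], [0, 0, 0, 0, 0, 0, 1], [0, 0, 0, 0, 0, 0, 1], [0, 0, 0, 0, 0, 0, 1], [0, 0, 0, 0, 0, 0, 1], [0, 0, 0, 0, 0, 0, 1], [0, 0, 0, 0, 0, 0, 1], [0, 0, 0, 0, 0, 0, 1]]}}

```text
time_s: 35.3
position: [0.5082, 0.3449, 0.0928]
ee_rot: [-3.112, -0.428, -0.0]
ft_force: [0.6, 0.1, -0.1]
gripper_width: 0.0468
grasp_force: 25.5
```

```bash
python3 st.py
```

```text
35.3 pos [0.5082 0.3449 0.0928] q [-0.1   0.68 -0.74  1.74  0.56  0.94 -2.37] y [ 0.27  -0.963 -0.   ] z [ 0.  0. -1.] w 0.0468 F [ 0.6  0.1 -0.1] 25.5
```

>>> {"method": "drive_tool", "body": {"plan": [[0, 0, 0.3, 0, 0, 0, 1], [0, 0, 0.6, 0, 0, 0, 1], [0, 0, 0.7, 0, 0, 0, 1], [0, -0.5, 0, 0, 0, -0.2, 1], [0, -0.8, 0, 0, 0, -0.2, 1], [0, -0.8, 0, 0, 0, -0.2, 1], [0, -0.8, 0, 0, 0, -0.2, 1], [0, -0.8, 0, 0, 0, -0.2, 1], [0, -0.8, 0, 0, 0, -0.2, 1], [0, -0.8, 0, 0, 0, -0.2, 1], [0, -0.8, 0, 0, 0, -0.2, 1], [0.2, -0.8, 0, 0, 0, 0, 1]]}}

```text
time_s: 36.5
position: [0.5152, 0.0676, 0.1574]
ee_rot: [3.14, 0.079, -0.001]
ft_force: [0.7, -0.8, -0.5]
gripper_width: 0.0473
grasp_force: 25.5
```

>>> {"method": "drive_tool", "body": {"plan": [[0.6, -0.7, 0, 0, 0, 0, 1], [0.8, -0.4, 0, 0, 0, 0, 1], [0.6, -0.15, 0, 0, 0, 0, 1], [0.2, 0, 0, 0, 0, 0, 1], [0, 0, 0, 0, 0, 0, 1], [0, 0, 0, 0, 0, 0, 1]]}}

```text
time_s: 37.1
position: [0.6028, 0.0201, 0.1567]
ee_rot: [-3.14, -0.081, 0.002]
ft_force: [-0.1, 0.2, -1.4]
gripper_width: 0.0467
grasp_force: 26.2
```

```bash
python3 st.py
```

```text
37.1 pos [0.6028 0.0201 0.1567] q [ 0.45  0.56 -0.72  1.73  0.42  1.01 -1.94] y [ 0.052 -0.999 -0.001] z [-0.001  0.    -1.   ] w 0.0467 F [-0.1  0.2 -1.4] 26.2
```

>>> {"method": "drive_tool", "body": {"plan": [[0.05, -0.03, -0.4, 0, 0, -0.4, 1], [0, 0, -0.5, 0, 0, 0, 1], [0, 0, -0.3, 0, 0, 0, 1], [0, 0, -0.1, 0, 0, 0, 1], [0, 0, 0, 0, 0, 0, 1], [0, 0, 0, 0, 0, 0, 1]]}}

```text
time_s: 37.7
position: [0.6065, 0.018, 0.1055]
ee_rot: [-3.141, 0.009, -0.002]
ft_force: [-0.5, 0.0, -2.2]
gripper_width: 0.0468
grasp_force: 26.2
```

```bash
python3 st.py
```

```text
37.7 pos [0.6065 0.018  0.1055] q [ 0.42  0.63 -0.66  1.75  0.47  0.92 -2.02] y [-0.005 -1.    -0.   ] z [ 0.001  0.    -1.   ] w 0.0468 F [-0.5  0.  -2.2] 26.2
```

>>> {"method": "drive_tool", "body": {"plan": [[-0.02, 0, -0.1, 0, 0, 0, 1], [0, 0, 0, 0, 0, 0, 1], [0, 0, -0.02, 0, 0, 0, 1], [0, 0, 0, 0, 0, 0, 1], [0, 0, 0, 0, 0, 0, 1]]}}

```text
time_s: 38.2
position: [0.6054, 0.0175, 0.1]
ee_rot: [3.142, -0.009, 0.0]
ft_force: [0.4, 0.4, -2.0]
gripper_width: 0.0471
grasp_force: 26.2
```

```bash
python3 st.py
```

```text
38.2 pos [0.6054 0.0175 0.1   ] q [ 0.41  0.63 -0.66  1.76  0.47  0.92 -2.03] y [-0.006 -1.     0.   ] z [ 0. -0. -1.] w 0.0471 F [ 0.4  0.4 -2. ] 26.2
```

>>> {"method": "drive_tool", "body": {"plan": [[0, 0.01, -0.02, 0, 0, 0, 1], [0, 0, 0, 0, 0, 0, 1], [0, 0, -0.01, 0, 0, 0, 1], [0, 0, 0, 0, 0, 0, 1]]}}

```text
time_s: 38.6
position: [0.6058, 0.0178, 0.0997]
ee_rot: [3.141, -0.01, 0.001]
ft_force: [-1.6, -1.8, 6.1]
gripper_width: 0.0471
grasp_force: 27.5
```

```bash
python3 st.py
```

```text
38.6 pos [0.6058 0.0178 0.0997] q [ 0.41  0.63 -0.66  1.76  0.48  0.91 -2.03] y [-0.006 -1.     0.001] z [ 0.001 -0.001 -1.   ] w 0.0471 F [-1.6 -1.8  6.1] 27.5
```

>>> {"method": "drive_tool", "body": {"plan": [[0, 0, 0.01, 0, 0, 0, 0.6], [0, 0, 0, 0, 0, 0, 0], [0, 0, 0, 0, 0, 0, 0], [0, 0, 0, 0, 0, 0, 0], [0, 0, 0.5, 0, 0, 0, 0], [0, 0, 0.9, 0, 0, 0, 0], [0, 0, 0.8, 0, 0, 0, 0], [-0.4, 0.6, 0, 0, 0, 0.25, 0], [-0.4, 0.8, 0, 0, 0, 0.25, 0], [-0.4, 0.8, 0, 0, 0, 0.25, 0], [-0.4, 0.8, 0, 0, 0, 0.25, 0], [-0.4, 0.8, 0, 0, 0, 0.25, 0]]}}

```text
time_s: 39.8
position: [0.5246, 0.1711, 0.187]
ee_rot: [-3.13, -0.266, -0.0]
ft_force: [0.8, 1.0, -0.7]
gripper_width: 0.092
grasp_force: 0.0
```

>>> {"method": "drive_tool", "body": {"plan": [[-0.4, 0.8, 0, 0, 0, 0.25, 0], [-0.4, 0.8, 0, 0, 0, 0.25, 0], [-0.4, 0.8, 0, 0, 0, 0.25, 0], [-0.4, 0.8, 0, 0, 0, 0, 0], [-0.4, 0.8, 0, 0, 0, 0, 0], [-0.35, 0.5, 0, 0, 0, 0, 0], [0, 0, 0, 0, 0, 0, 0], [0, 0, 0, 0, 0, 0, 0]]}}

```text
time_s: 40.6
position: [0.431, 0.3501, 0.1869]
ee_rot: [3.112, 0.43, -0.0]
ft_force: [0.1, -0.1, -0.4]
gripper_width: 0.0919
grasp_force: 0.0
```

```bash
python3 st.py
```

```text
40.6 pos [0.431  0.3501 0.1869] q [-0.06  0.48 -0.87  1.82  0.42  1.04 -2.38] y [ 0.272 -0.962  0.   ] z [-0. -0. -1.] w 0.0919 F [ 0.1 -0.1 -0.4] 0.0
```

>>> {"method": "drive_tool", "body": {"plan": [[0, 0, -0.7, 0, 0, 0, 0], [0, 0, -0.8, 0, 0, 0, 0], [0, 0, -0.6, 0, 0, 0, 0], [0, 0, -0.4, 0, 0, 0, 0], [0, 0, -0.2, 0, 0, 0, 0], [0, 0, 0, 0, 0, 0, 0], [0, 0, 0, 0, 0, 0, 0]]}}

```text
time_s: 41.3
position: [0.4321, 0.3504, 0.08]
ee_rot: [-3.112, -0.427, -0.002]
ft_force: [-0.1, 0.4, -0.4]
gripper_width: 0.0916
grasp_force: 0.0
```

```bash
python3 st.py
```

```text
41.3 pos [0.4321 0.3504 0.08  ] q [-0.15  0.62 -0.75  1.89  0.56  0.85 -2.49] y [ 0.27  -0.963 -0.001] z [ 0.001  0.001 -1.   ] w 0.0916 F [-0.1  0.4 -0.4] 0.0
```

>>> {"method": "drive_tool", "body": {"plan": [[-0.01, 0, -0.05, 0, 0, 0, 0], [0, 0, 0, 0, 0, 0, 0], [0, 0, 0, 0, 0, 0, 1], [0, 0, 0, 0, 0, 0, 1], [0, 0, 0, 0, 0, 0, 1], [0, 0, 0, 0, 0, 0, 1], [0, 0, 0, 0, 0, 0, 1], [0, 0, 0, 0, 0, 0, 1], [0, 0, 0, 0, 0, 0, 1], [0, 0, 0, 0, 0, 0, 1]]}}

```text
time_s: 42.3
position: [0.431, 0.3499, 0.0771]
ee_rot: [3.112, 0.428, 0.0]
ft_force: [0.8, -0.8, 0.6]
gripper_width: 0.0525
grasp_force: 30.0
```

```bash
python3 st.py
```

```text
42.3 pos [0.431  0.3499 0.0771] q [-0.15  0.62 -0.75  1.9   0.56  0.85 -2.49] y [ 0.27  -0.963  0.   ] z [ 0. -0. -1.] w 0.0525 F [ 0.8 -0.8  0.6] 30.0
```

>>> {"method": "drive_tool", "body": {"plan": [[0, 0, 0.3, 0, 0, 0, 1], [0, 0, 0.6, 0, 0, 0, 1], [0, 0, 0.7, 0, 0, 0, 1], [0.15, -0.5, 0, 0, 0, -0.25, 1], [0.3, -0.7, 0, 0, 0, -0.25, 1], [0.3, -0.7, 0, 0, 0, -0.25, 1], [0.3, -0.7, 0, 0, 0, -0.25, 1], [0.3, -0.7, 0, 0, 0, -0.25, 1], [0.3, -0.7, 0, 0, 0, -0.25, 1], [0.3, -0.7, 0, 0, 0, -0.25, 1], [0.3, -0.7, 0, 0, 0, -0.25, 1], [0.2, -0.6, 0, 0, 0, 0, 1]]}}

```text
time_s: 43.5
position: [0.5297, 0.1082, 0.1418]
ee_rot: [3.141, -0.012, 0.001]
ft_force: [-0.4, 0.7, -2.1]
gripper_width: 0.0525
grasp_force: 30.0
```

>>> {"method": "drive_tool", "body": {"plan": [[0.15, -0.4, 0, 0, 0, 0, 1], [0.05, -0.15, 0, 0, 0, 0, 1], [0, 0, 0, 0, 0, 0, 1], [0, 0, 0, 0, 0, 0, 1]]}}

```text
time_s: 43.9
position: [0.5365, 0.0893, 0.1414]
ee_rot: [-3.141, 0.007, 0.0]
ft_force: [-0.4, 0.5, -2.0]
gripper_width: 0.0528
grasp_force: 30.0
```

```bash
python3 st.py
```

```text
43.9 pos [0.5365 0.0893 0.1414] q [ 0.36  0.48 -0.73  1.89  0.4   0.92 -2.13] y [-0.005 -1.    -0.001] z [-0.     0.001 -1.   ] w 0.0528 F [-0.4  0.5 -2. ] 30.0
```

>>> {"method": "drive_tool", "body": {"plan": [[0, -0.05, -0.5, 0, 0, 0, 1], [0, 0, -0.5, 0, 0, 0, 1], [0, 0, -0.25, 0, 0, 0, 1], [0, 0, -0.1, 0, 0, 0, 1], [0, 0, 0, 0, 0, 0, 1], [0, 0, 0, 0, 0, 0, 1]]}}

```text
time_s: 44.5
position: [0.5375, 0.0866, 0.0878]
ee_rot: [-3.141, 0.008, -0.002]
ft_force: [0.9, 0.2, -2.3]
gripper_width: 0.0529
grasp_force: 30.0
```

```bash
python3 st.py
```

```text
44.5 pos [0.5375 0.0866 0.0878] q [ 0.32  0.56 -0.68  1.92  0.47  0.82 -2.18] y [-0.005 -1.    -0.   ] z [ 0.001  0.    -1.   ] w 0.0529 F [ 0.9  0.2 -2.3] 30.0
```

>>> {"method": "drive_tool", "body": {"plan": [[0, 0, -0.06, 0, 0, 0, 1], [0, 0, 0, 0, 0, 0, 1], [0, 0, -0.02, 0, 0, 0, 1], [0, 0, 0, 0, 0, 0, 1], [0, 0, 0, 0, 0, 0, 1]]}}

```text
time_s: 45.0
position: [0.5372, 0.0859, 0.0841]
ee_rot: [3.142, -0.01, 0.001]
ft_force: [0.6, -0.5, -0.4]
gripper_width: 0.0523
grasp_force: 30.0
```

```bash
python3 st.py
```

```text
45.0 pos [0.5372 0.0859 0.0841] q [ 0.32  0.56 -0.67  1.92  0.47  0.82 -2.19] y [-0.006 -1.     0.   ] z [ 0. -0. -1.] w 0.0523 F [ 0.6 -0.5 -0.4] 30.0
```

Release, lift, and back away to the right to clear the top view.

>>> {"method": "drive_tool", "body": {"plan": [[0, 0, -0.01, 0, 0, 0, 0.6], [0, 0, 0, 0, 0, 0, 0], [0, 0, 0, 0, 0, 0, 0], [0, 0, 0, 0, 0, 0, 0], [0, 0, 0.4, 0, 0, 0, 0], [0, 0, 0.8, 0, 0, 0, 0], [0, 0, 1, 0, 0, 0, 0], [0, 0, 1, 0, 0, 0, 0], [-0.3, -0.7, 0, 0, 0, 0, 0], [-0.3, -0.9, 0, 0, 0, 0, 0], [-0.3, -0.9, 0, 0, 0, 0, 0], [-0.3, -0.9, 0, 0, 0, 0, 0]]}}

```text
time_s: 46.2
position: [0.4886, -0.051, 0.2128]
ee_rot: [3.141, -0.008, 0.002]
ft_force: [0.7, 0.4, -0.4]
gripper_width: 0.0917
grasp_force: 0.0
```

>>> {"method": "drive_tool", "body": {"plan": [[-0.3, -0.9, 0, 0, 0, 0, 0], [-0.3, -0.9, 0, 0, 0, 0, 0], [-0.3, -0.9, 0, 0, 0, 0, 0], [-0.3, -0.9, 0, 0, 0, 0, 0], [-0.3, -0.9, 0, 0, 0, 0, 0], [-0.3, -0.9, 0, 0, 0, 0, 0], [0, -0.9, 0, 0, 0, 0, 0], [0, -0.9, 0, 0, 0, 0, 0], [0, -0.9, 0, 0, 0, 0, 0], [0, 0, 0, 0, 0, 0, 0]]}}

```text
time_s: 47.2
position: [0.4156, -0.38, 0.2124]
ee_rot: [3.139, -0.021, 0.002]
ft_force: [0.0, -0.3, 0.9]
gripper_width: 0.0916
grasp_force: 0.0
```

```bash
python3 st.py; python3 - <<'E'
from h import *
c=cam('top'); save(c,'t5.png'); t0=dict(np.load('/tmp/top0.npz'))
def mid(c,x,y,lo,hi,d=.04):
    P=c['P']; Z=P[...,2]; m=(np.hypot(P[...,0]-x,P[...,1]-y)<d)&(Z>lo)&(Z<hi); return int(m.sum()),P[m].mean(0).round(4)
for n,x,y,lo in(('jar',.604,.152,.108),('bottle',.606,.018,.122),('can',.536,.085,.135)): print(n,mid(t0,x,y,lo,.16),mid(c,x,y,lo,.16))
print('lens',mid(c,.437,.091,.038,.07),'stand0',mid(t0,.437,.091,.013,.03,.05),'lens0',mid(t0,.604,.084,.03,.045,.03))
for n,x,y in(('tape',.4155,.2145),('loupe',.70,.34)): print(n,mid(t0,x,y,.01,.04,.05),mid(c,x,y,.01,.04,.05))
i=cv2.imread('pics/t5.png')[115:285,205:400]; cv2.imwrite('pics/t5c.png',cv2.resize(i,None,fx=3.5,fy=3.5,interpolation=cv2.INTER_CUBIC))
E
```

```text
47.2 pos [ 0.4156 -0.38    0.2124] q [ 1.16  0.38 -0.59  1.79  0.24  1.04 -1.1 ] y [-0.013 -1.     0.003] z [ 0.001 -0.003 -1.   ] w 0.0916 F [ 0.  -0.3  0.9] 0.0
jar (410, array([0.6041, 0.1522, 0.1168])) (412, array([0.6042, 0.1517, 0.1168]))
bottle (355, array([0.6061, 0.0181, 0.1288])) (352, array([0.6062, 0.0186, 0.1287]))
can (155, array([0.5353, 0.085 , 0.1388])) (154, array([0.5361, 0.0856, 0.1388]))
lens (266, array([0.4369, 0.0907, 0.0443])) stand0 (771, array([0.437 , 0.0916, 0.0185])) lens0 (243, array([0.604 , 0.0842, 0.0344]))
tape (257, array([0.4157, 0.2149, 0.0175])) (258, array([0.4156, 0.2148, 0.0174]))
loupe (274, array([0.7092, 0.3519, 0.0201])) (279, array([0.7092, 0.3519, 0.0198]))
```

View pics/t5c.png

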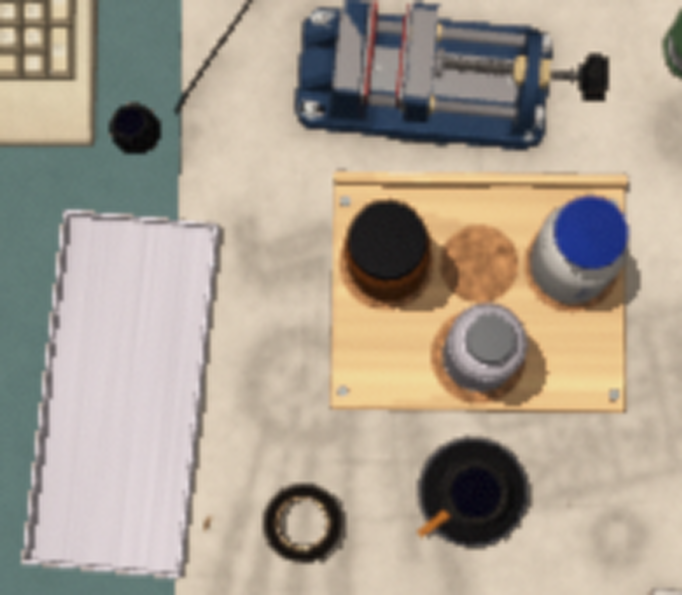

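The final view shows the containers within 1 mm of their starting spots, the lens centred on the stand at (474,491), and the tape and loupe unmoved. Handing in.

```bash
python3 -c "
from station import r
print(r.close_job())"
```

```text
the job is handed in; nothing more can be done
None
```

The job is handed in at about 47 s of the 141 s allowed: the lens is upright in the middle of the stand, and the bottle, can and jar are upright and within about 1 mm of where they started; the tape and loupe have not moved.

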